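# Put stripped amplifier parts back in their stock trays

### The job

Sort the five loose amplifier parts on the blue mat (two capacitors, two heatsinks and a fan) into the three grey trays, each into the tray that already holds parts of its kind. Set each one down, without dropping it, on the tray's empty floor the way up it is now: capacitors standing with terminals up, heatsinks flat with fins up, the fan flat, nothing on top of anything else. Leave the transformer and the screwdriver where they are.

Things in the scene. Friction and masses are not known exactly. Their poses are not given: they have to be found in the camera images.
- capacitor_a: Loose power-supply capacitor, black upright can 36 mm in diameter and 54 mm tall over the two small screw terminals on its aluminium top (can 50 mm), about 70 g. Origin at the centre of its underside, z up. It stands on the blue mat, one of two alike; the pair are interchangeable. Grip it across the diameter from above.
- capacitor_b: Loose power-supply capacitor, black upright can 36 mm in diameter and 54 mm tall over the two small screw terminals on its aluminium top (can 50 mm), about 70 g. Origin at the centre of its underside, z up. It stands on the blue mat, one of two alike; the pair are interchangeable. Grip it across the diameter from above.
- heatsink_a: Loose bare-aluminium heatsink, 60 mm long (its x) by 40 mm wide (its y) by 30 mm tall, a 6 mm base with eight upright fins running along x, the outermost flush with the long sides; about 90 g. Origin at the centre of its underside, z up. It lies on the blue mat fins up, one of two alike; the pair are interchangeable. Grip it from above across its 40 mm width, on the outer fins.
- heatsink_b: Loose bare-aluminium heatsink, 60 mm long (its x) by 40 mm wide (its y) by 30 mm tall, a 6 mm base with eight upright fins running along x, the outermost flush with the long sides; about 90 g. Origin at the centre of its underside, z up. It lies on the blue mat fins up, one of two alike; the pair are interchangeable. Grip it from above across its 40 mm width, on the outer fins.
- fan: Loose black axial cooling fan lying flat on the blue mat, 50 by 50 mm square (sides along its x and y) and 20 mm thick, with a round hub and blades seen from above, about 45 g. Origin at the centre of its underside, z up. Grip it from above across two opposite sides.
- capacitor_tray: Fixed grey tray, 150 (x) by 200 (y) by 35 mm high, walls and floor 4 mm. Stock that marks it: four standing capacitors, in a row along its far (+x) side, 54 mm high, immovable. Empty floor on the robot's side: x -71 to 33, y -96 to 96 mm. Origin: centre of its underside (floor top at z = 4 mm). +x points away from the robot within 9 degrees. The three trays change places.
- heatsink_tray: Fixed grey tray, 150 (x) by 200 (y) by 35 mm high, walls and floor 4 mm. Stock that marks it: three heatsinks, fins up, lengthwise along x, in a row along its far (+x) side, 30 mm high, immovable. Empty floor on the robot's side: x -71 to 10, y -96 to 96 mm. Origin: centre of its underside (floor top at z = 4 mm). +x points away from the robot within 9 degrees. The three trays change places.
- fan_tray: Fixed grey tray, 150 (x) by 200 (y) by 35 mm high, walls and floor 4 mm. Stock that marks it: three flat fans, in a row along its far (+x) side, 20 mm high, immovable. Empty floor on the robot's side: x -71 to 20, y -96 to 96 mm. Origin: centre of its underside (floor top at z = 4 mm). +x points away from the robot within 9 degrees. The three trays change places.
- toroid: Bystander: copper-coloured ring-wound transformer, 110 mm across and 52 mm high, 1.2 kg, standing on the mat at the left. Origin at the centre of its underside. Not to be moved.
- screwdriver: Bystander: screwdriver lying on the mat at the right, roughly along x. Origin under its middle. Not to be moved.
Mind the look-alikes: they are no part of the job. Leave any yellow look-alike of the capacitor_b alone.

How it is judged:
By the outcome, as a careful person would: the job done as asked, in the order asked, and still so for the second after the job is handed in, with the robot touching nothing.
It also fails if it takes over 120 s, if anything falls off the work surface, if the arm or the gripper's body presses on something with over 40 N, if the wrist force passes 120 N, or if a joint passes its speed limit or range.

### The arm

A 6-joint arm with a two-finger parallel gripper is mounted at the origin on the work surface. World frame = base frame: x ahead of the robot, y to its left, z up, the work surface at z = 0. Lengths are in mm, angles in degrees, forces in N, time in s.
With the tool pointing down it reaches from about 275 to 750 mm from the base axis. Payload 10.2 kg.
Tool frame: the origin (TCP) lies midway between the tips of the shut fingers; the grasp point (between the pads) lies 19 mm behind it; z points along the fingers, y is the line along which they close (so a half turn about z gives the same grasp; the last joint's range is limited). The gripper opens to 85 mm and grips with 20 to 120 N. Pads are 22 mm wide; open, the fingers measure 114 mm over their backs; the gripper's body (76 mm by 85 mm) begins 54 mm behind the grasp point. The pads swing forward as they close: fully open they stand 13 mm farther back than shut.
Start: joints at [-83.503, 17.928, 85.812, -0, 76.261, -12.8], TCP at [173.483, -495.515, 231.294] pointing down, gripper open.
Joint ranges: [-168.41, 168.41], [-55.51, 124.54], [10.69, 146.95], [-70.63, 250.63], [1, 178], [-165.06, 165.06]. Speed limits (degrees/s): [136.94, 136.94, 172.46, 180, 180, 180].

### API

Orientations are given as [roll, pitch, yaw] about the fixed x, y, z axes, in that order (R = Rz(yaw) Ry(pitch) Rx(roll)).
In Python, from rig import ctrl, vision, nets gives the robot as it stands.
- The arm moves only by the shell command python3 -m pendant 'ROWS' [OPENING] [FORCE]. ROWS is JSON, a list of rows, each a list of 2 entries, a list of its own where there are three numbers: the shift along the world's x, y, z each as a share of 2.5 cm, from -1 to 1, then the turn, a rotation vector about the world's x, y, z each as a share of 0.12 rad, from -1 to 1. In form: [[[x, y, z], [wx, wy, wz]], ...]. A call has 1 to 10 rows; each row shifts and turns the commanded pose from where the row before left it; what a row does not reach is not made up. A row lasts 1/12 s, in which the tool goes at most 41.7 mm and 7.16 degrees, less where a joint would pass 70% of its speed; a pose out of reach is approached as far as the arm can. A call with a number of a shift or a turn outside -1 to 1 is refused whole. A call with a gripper value outside its range is refused whole. OPENING is the opening, from 0 (shut) to 1 (fully open), set as the call begins (- or left out, the last holds). The fingers move at their own pace and stop on an object; FORCE is the grip in N (left out, the last holds). Time passes only in rows, so rows that do not move let the fingers close. It gives the time, the measured TCP pose, the force, the opening and the grip force at its end, in the units of the state.
- ctrl.sense(): the state, without advancing time (a new reading comes with each control period).
- vision.get_image(name): name is "side" or "top"; returns a dict with "color" (420x560x3 uint8, red, green, blue), "z_map" (420x560 float32, mm along the optical axis (not along the pixel's ray), 0 where there is no reading), "camera_matrix" (3x3 intrinsics, pixels), "cam_to_world" (4x4, takes a point from camera to world coordinates). Camera axes: x right, y up, looking along -z (the intrinsics and any distortion apply to the point x, -y, -z); pixel columns grow to the right and rows downward; lengths in mm; the calibration is good to about 2 mm. A picture is of the moment at which its call begins.
- ctrl.close_job(): hands the job in; it is judged then, once.
Trained networks look in the newest picture that a camera, given by its name, has taken for a name from the list of things; names that differ only in an ending like _2 or _b are one class to them, and where a whole thing is asked for, a point or a joint stands for the part that bears it (a point fixed in the world has none). Each returns a list of dicts, best first, with "confidence" (0 to 1); they miss things now and then, are a little off and sometimes report something else, mostly with a low value. They report only what shows in the picture. A call takes as long as a camera call. They do not tell look-alikes from the thing itself.
- nets.search_frame(camera, name): "location" ([x, y, z] in mm, in the coordinates of the camera as it stood for that picture, good to about 4 mm: the middle of the surface that is visible of it).
- nets.silhouettes(camera, name): "pixels" (420x560 bool, what is visible of it).
- nets.pinpoint(camera, name): "location" ([x, y, z] in mm, in the coordinates of the camera as it stood for that picture, good to about 4 mm: a listed point, or the origin of a listed thing).
The state is a dict: "clock": time; "joints": joint angles; "joint_velocities": joint speeds; "joint_efforts": joint torques, N m; "tcp_pos": TCP position; "eef_rot": TCP orientation; "contact_force": force on the tool from outside, world axes, zero at the start; "moment": the same for the moment, N m; "width": opening from 0.0 (shut) to 1.0 (fully open); "finger_force": force on a finger pad.
Only numpy, scipy, OpenCV 4.12 (cv2) and the standard library are available. Lean on these libraries where they do the work, as an engineer would, in place of code of your own. Each camera call takes 0.05 s, during which the arm holds its last target. There are 200 camera calls.

## Working session

There is one attempt and no reset: what is moved stays moved. The work goes in short steps, Python scripts to look and compute and a shell command to move; the robot and the scene stay as the last step left them, time stands still between calls to the robot, and variables do not carry over. Pictures are saved under pics/ and viewed, at most 14 in all, crops included, and the job is handed in when it is done.

```bash
mkdir -p pics; ls; cat > h.py <<'E'
import numpy as np, cv2
from rig import ctrl, vision, nets
def cloud(im):
    z=im["z_map"].astype(float); K=im["camera_matrix"]; T=im["cam_to_world"]
    v,u=np.mgrid[:z.shape[0],:z.shape[1]]
    p=np.stack([(u-K[0,2])/K[0,0]*z,-(v-K[1,2])/K[1,1]*z,-z,np.ones_like(z)],-1)
    w=(p@T.T)[...,:3]; w[z==0]=np.nan
    return w
def w(im,l): return (im["cam_to_world"]@np.r_[l,1])[:3].round(0)
E
python3 - <<'E'
from h import *
print(ctrl.sense())
for c in ("top","side"):
    im=vision.get_image(c); cv2.imwrite(f"pics/{c}0.png",im["color"][...,::-1])
    print(c,im["cam_to_world"].round(2).tolist(),im["camera_matrix"].tolist())
    for n in ("capacitor_a","heatsink_a","fan","capacitor_tray","heatsink_tray","fan_tray","toroid","screwdriver"):
        print(n,[(w(im,d["location"]).tolist(),round(d["confidence"],2)) for d in nets.pinpoint(c,n)][:8])
E
```

```text
pics
{'clock': 0.0, 'joints': array([-8.35022351e+01,  1.79598815e+01,  8.58551018e+01, -1.58143045e-03,
        7.62632539e+01, -1.27991384e+01]), 'joint_velocities': array([-0.05321071,  0.0390526 , -0.00777527, -0.02312312, -0.04625303,
        0.06324089]), 'joint_efforts': array([ 1.15011466e-03, -4.12270117e+01, -2.59739023e+01, -1.26721047e-04,
        4.15276852e-03, -1.14782492e-05]), 'tcp_pos': array([ 173.44954148, -495.22788331,  230.72400943]), 'eef_rot': array([-1.79923367e+02, -1.58346554e-02,  1.92972694e+01]), 'contact_force': array([0.51694893, 0.58914533, 0.31348664]), 'moment': array([-0.02803909, -0.00611424,  0.0260431 ]), 'finger_force': 0.0, 'width': 1.002030284089064}
top [[-0.01, 0.98, -0.18, 332.18], [-1.0, -0.01, 0.04, 24.58], [0.03, 0.18, 0.98, 1080.96], [0.0, 0.0, 0.0, 1.0]] [[410.80724713578996, 0.0, 281.3020843439528], [0.0, 410.80724713578996, 213.79721892672782], [0.0, 0.0, 1.0]]
capacitor_a [([361.0, 165.0, 3.0], 0.71), ([440.0, -152.0, -2.0], 0.48)]
heatsink_a [([391.0, 291.0, 2.0], 0.65), ([347.0, -306.0, -1.0], 0.6)]
fan [([454.0, 0.0, -2.0], 0.7
[... 212 characters left out ...]

side [[-0.97, 0.15, -0.17, 332.74], [-0.23, -0.65, 0.72, 738.29], [0.0, 0.74, 0.67, 746.36], [0.0, 0.0, 0.0, 1.0]] [[395.25283761761483, 0.0, 271.345528095631], [0.0, 395.25283761761483, 209.4659165423134], [0.0, 0.0, 1.0]]
capacitor_a [([354.0, 161.0, -1.0], 0.87), ([435.0, 125.0, -3.0], 0.78), ([439.0, -155.0, -2.0], 0.77), ([647.0, -252.0, 2.0], 0.16)]
heatsink_a [([349.0, -310.0, 3.0], 0.74), ([392.0, 287.0, -1.0], 0.73)]
fan [([455.0, 0.0, -5.0], 0.74)]
capacitor_tray [([670.0, 3.0, 3.0], 0.62)]
heatsink_tray [([646.0, -255.0, 1.0], 0.66)]
fan_tray [([615.0, 260.0, 2.0], 0.7), ([347.0, -312.0, -1.0], 0.69)]
toroid [([492.0, 491.0, 4.0], 0.56)]
screwdriver [([465.0, -476.0, 1.0], 0.77)]
```

View pics/top0.png

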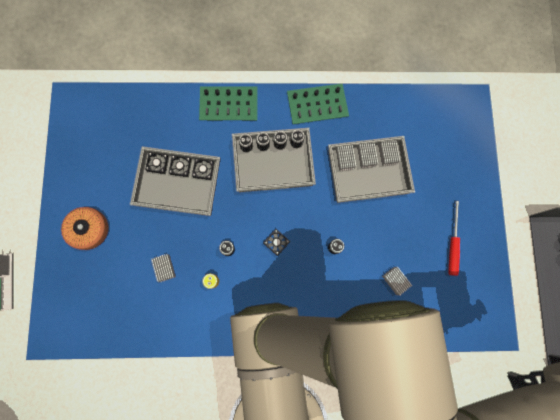

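View pics/side0.png

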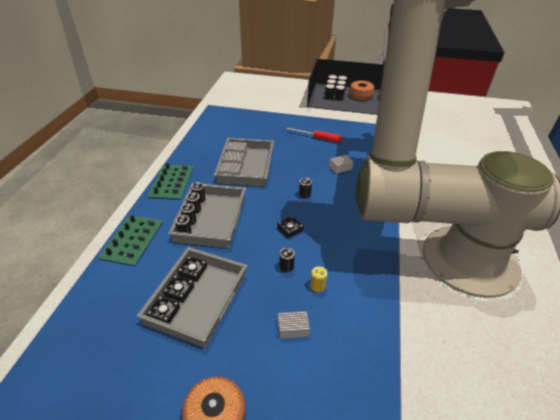

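```bash
python3 - <<'E'
from h import *
im=vision.get_image("top"); P=cloud(im); C=im["color"].astype(int)
# objects: local region height-thresholded, min-area rect
for n,(x,y),r,lo,hi in [("capA",(357,163),40,40,70),("capC",(440,-153),40,40,70),("capY",(435,125),40,40,70),("hsL",(391,289),50,22,40),("hsR",(348,-308),50,22,40),("fan",(454,0),50,12,30),
   ("ctray",(675,5),135,30,40),("htray",(648,-253),135,30,40),("ftray",(614,261),135,30,40)]:
    m=(abs(P[...,0]-x)<r)&(abs(P[...,1]-y)<r)&(P[...,2]>lo)&(P[...,2]<hi)
    q=P[m]; 
    if len(q)<5: print(n,len(q)); continue
    R=cv2.minAreaRect(q[:,:2].astype(np.float32))
    print(n,len(q),np.round(R[0],1),np.round(R[1],1),round(R[2],1),"z",np.percentile(q[:,2],[5,50,95]).round(1),"rgb",C[m].mean(0).round())
E
```

```text
capA 171 [357.2 165.6] [34.3 34.3] 1.1 z [46.3 52.  56. ] rgb [208. 208. 115.]
capC 159 [ 439.7 -151.5] [33.3 32.8] 0.3 z [47.  51.5 56. ] rgb [118. 121. 118.]
capY 163 [437.1 126.2] [33.  32.9] 88.2 z [47.3 51.9 56.4] rgb [114. 115. 110.]
hsL 321 [391.2 288.2] [59.9 40.9] 16.1 z [22.7 29.7 33.6] rgb [145. 143. 134.]
hsR 335 [ 351.6 -309.4] [59.9 40.9] 35.5 z [23.  29.7 33.9] rgb [132. 131. 126.]
fan 260 [454.7  -0.8] [51.7 51.3] 47.0 z [12.7 19.7 23.6] rgb [90. 92. 93.]
ctray 846 [675.    6.2] [160.  208.4] 4.9 z [31.8 35.8 39.1] rgb [136. 135. 128.]
htray 1542 [ 648.8 -254.4] [159.8 209.4] 7.0 z [31.  35.3 38.7] rgb [146. 145. 136.]
ftray 908 [616.8 262.2] [209.9 159.8] 82.0 z [31.6 35.8 38.9] rgb [138. 137. 129.]
```

The top view shows the yellow decoy at px (210,281). The black capacitors are at (226,247) and (337,246), the heatsinks at (162,267) and (397,280), and the fan at (275,241). The trays, left to right, are fan, capacitor and heatsink. The depth fits match the given sizes, so I'll start with the right heatsink.

```bash
python3 -m pendant '[[[0.71,0.74,-0.5],[0,0,0.236]],[[0.71,0.74,-0.5],[0,0,0.236]],[[0.71,0.74,-0.5],[0,0,0.236]],[[0.71,0.74,-0.5],[0,0,0.236]],[[0.71,0.74,-0.5],[0,0,0.236]],[[0.71,0.74,-0.5],[0,0,0.236]],[[0.71,0.74,-0.5],[0,0,0.236]],[[0.71,0.74,-0.5],[0,0,0.236]],[[0.71,0.74,-0.5],[0,0,0.236]],[[0.71,0.74,-0.5],[0,0,0.236]]]' 0.8 30; python3 -m pendant '[[[0,0,0],[0,0,0]],[[0,0,0],[0,0,0]]]'
```

```text
clock: 1.78
tcp_pos: [351.8, -309.6, 105.9]
eef_rot: [180.0, 0.0, 35.6]
contact_force: [0.2, -0.2, -0.6]
width: 0.802
finger_force: 0.0
clock: 1.95
tcp_pos: [351.4, -309.8, 106.0]
eef_rot: [-179.9, 0.0, 35.6]
contact_force: [-0.1, -0.4, 0.4]
width: 0.802
finger_force: 0.0
```

```bash
python3 -m pendant '[[[0,0,-0.8],[0,0,0]],[[0,0,-0.8],[0,0,0]],[[0,0,-0.8],[0,0,0]],[[0,0,-0.8],[0,0,0]],[[0,0,-0.5],[0,0,0]],[[0,0,-0.38],[0,0,0]],[[0,0,0],[0,0,0]],[[0,0,0],[0,0,0]]]'; python3 -m pendant '[[[0,0,0],[0,0,0]],[[0,0,0],[0,0,0]],[[0,0,0],[0,0,0]],[[0,0,0],[0,0,0]],[[0,0,0],[0,0,0]],[[0,0,0],[0,0,0]],[[0,0,0],[0,0,0]],[[0,0,0],[0,0,0]]]' 0 30; python3 -m pendant '[[[0,0,0.2],[0,0,0]],[[0,0,0.8],[0,0,0]],[[0,0,1],[0,0,0]],[[0,0,1],[0,0,0]],[[0,0,1],[0,0,0]],[[0,0,0],[0,0,0]]]'
```

```text
clock: 2.62
tcp_pos: [350.9, -311.2, 4.7]
eef_rot: [180.0, 0.0, 35.5]
contact_force: [0.8, -1.0, -0.0]
width: 0.803
finger_force: 0.0
clock: 3.28
tcp_pos: [351.3, -311.1, 5.2]
eef_rot: [179.9, 0.0, 35.5]
contact_force: [-2.1, -0.5, 7.5]
width: 0.46
finger_force: 31.2
clock: 3.78
tcp_pos: [352.3, -312.1, 108.8]
eef_rot: [179.6, 0.0, 35.5]
contact_force: [-0.7, -1.3, -0.8]
width: 0.46
finger_force: 30.8
```

```bash
python3 -m pendant '[[[0.78,0.027,0],[0,0,-0.3]],[[0.78,0.027,0],[0,0,-0.3]],[[0.78,0.027,0],[0,0,-0.3]],[[0.78,0.027,0],[0,0,-0.3]],[[0.78,0.027,0],[0,0,-0.3]],[[0.78,0.027,0],[0,0,-0.3]],[[0.78,0.027,0],[0,0,-0.3]],[[0.78,0.027,0],[0,0,-0.3]],[[0.78,0.027,0],[0,0,-0.3]],[[0.78,0.027,0],[0,0,-0.3]]]'; python3 -m pendant '[[[0.77,0.027,0],[0,0,-0.3]],[[0.77,0.027,0],[0,0,-0.3]],[[0.77,0.027,0],[0,0,-0.3]],[[0.77,0.027,0],[0,0,-0.25]],[[0,0,0],[0,0,0]],[[0,0,0],[0,0,0]],[[0,0,0],[0,0,0]]]'
```

```text
clock: 4.62
tcp_pos: [546.7, -303.3, 103.7]
eef_rot: [-179.9, 0.0, 14.8]
contact_force: [-0.8, -0.8, -0.9]
width: 0.458
finger_force: 30.6
clock: 5.2
tcp_pos: [622.2, -301.0, 103.7]
eef_rot: [-180.0, 0.1, 7.0]
contact_force: [-1.1, 0.8, -1.1]
width: 0.463
finger_force: 30.7
```

```bash
python3 - <<'E'
from h import *
im=vision.get_image("side"); cv2.imwrite("pics/s1.png",im["color"][...,::-1])
E
```

```text
(no output)
```

View pics/s1.png

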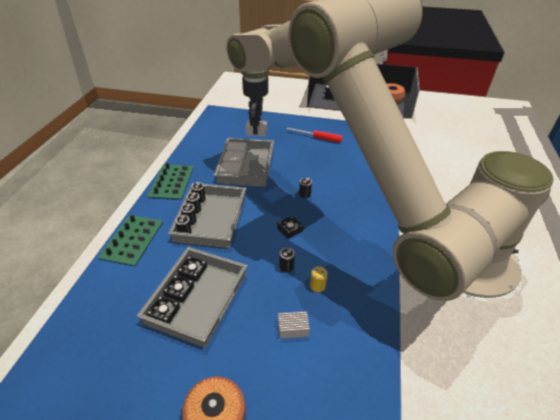

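The side view shows the heatsink gripped upright at px (255,128), over the tray's right-hand slot. Lowering it now.

```bash
python3 -m pendant '[[[0.1,-0.07,-0.6],[0,0,0]],[[0,0,-0.8],[0,0,0]],[[0,0,-0.8],[0,0,0]],[[0,0,-0.6],[0,0,0]],[[0,0,-0.4],[0,0,0]],[[0,0,-0.25],[0,0,0]],[[0,0,-0.15],[0,0,0]],[[0,0,-0.1],[0,0,0]],[[0,0,-0.06],[0,0,0]],[[0,0,0],[0,0,0]]]'; python3 -m pendant '[[[0,0,-0.04],[0,0,0]],[[0,0,0],[0,0,0]]]'
```

```text
clock: 6.08
tcp_pos: [625.7, -302.9, 10.7]
eef_rot: [180.0, -0.0, 7.0]
contact_force: [1.0, -0.2, -1.9]
width: 0.461
finger_force: 30.8
clock: 6.25
tcp_pos: [625.6, -302.9, 9.6]
eef_rot: [180.0, -0.0, 7.0]
contact_force: [0.1, -0.6, -2.0]
width: 0.462
finger_force: 30.8
```

```bash
python3 -m pendant '[[[0,0,-0.04],[0,0,0]],[[0,0,0],[0,0,0]]]';python3 -m pendant '[[[0,0,-0.04],[0,0,0]],[[0,0,0],[0,0,0]]]'
```

```text
clock: 6.42
tcp_pos: [625.7, -303.0, 9.3]
eef_rot: [180.0, -0.0, 7.0]
contact_force: [-1.2, 0.9, 5.3]
width: 0.464
finger_force: 31.4
clock: 6.58
tcp_pos: [625.8, -302.9, 9.3]
eef_rot: [180.0, -0.0, 7.0]
contact_force: [-5.6, 3.5, 11.4]
width: 0.462
finger_force: 32.3
```

```bash
python3 -m pendant '[[[0,0,0],[0,0,0]],[[0,0,0],[0,0,0]],[[0,0,0],[0,0,0]],[[0,0,0],[0,0,0]],[[0,0,0.4],[0,0,0]],[[0,0,0.8],[0,0,0]],[[0,0,1],[0,0,0]],[[0,0,1],[0,0,0]],[[0,0,0.8],[0,0,0]]]' 0.65; python3 -m pendant '[[[-0.93,0.757,0],[0,0,-0.035]],[[-0.93,0.757,0],[0,0,-0.035]],[[-0.93,0.757,0],[0,0,-0.035]],[[-0.93,0.757,0],[0,0,-0.035]],[[-0.93,0.757,0],[0,0,-0.035]],[[-0.93,0.757,0],[0,0,-0.035]],[[-0.93,0.757,0],[0,0,-0.035]],[[-0.93,0.757,0],[0,0,-0.035]],[[0,0,0],[0,0,0]],[[0,0,0],[0,0,0]]]' 0.75
```

```text
clock: 7.33
tcp_pos: [625.8, -303.0, 110.2]
eef_rot: [179.9, -0.1, 7.0]
contact_force: [-0.7, 0.0, -0.8]
width: 0.648
finger_force: 0.0
clock: 8.17
tcp_pos: [439.2, -151.0, 108.2]
eef_rot: [180.0, -0.1, 5.1]
contact_force: [0.9, -1.3, -0.1]
width: 0.752
finger_force: 0.0
```

```bash
python3 - <<'E'
from h import *
im=vision.get_image("top"); cv2.imwrite("pics/t2.png",im["color"][...,::-1])
P=cloud(im)
m=(abs(P[...,0]-625)<45)&(abs(P[...,1]+303)<40)&(P[...,2]>27)
R=cv2.minAreaRect(P[m][:,:2].astype(np.float32));print(R,np.percentile(P[m][:,2],[5,50,95]))
E
```

```text
((625.1041259765625, -303.7431640625), (97.93667602539062, 66.17625427246094), 7.971944808959961) [27.885845   34.13297766 38.19861759]
```

View pics/t2.png

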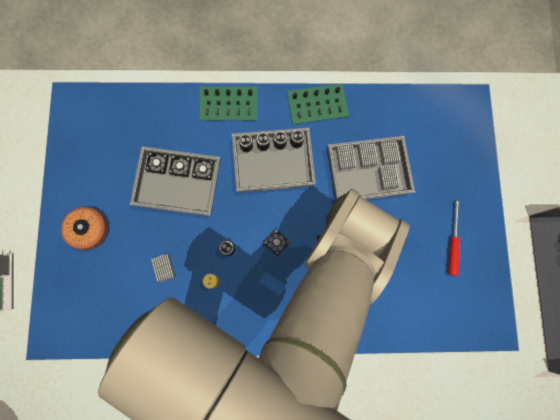

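The heatsink sits in its tray at px (390,176), fins up and clear of the stock. Next is the right capacitor.

```bash
python3 -m pendant '[[[0,0,-0.7],[0,0,0]],[[0,0,-0.8],[0,0,0]],[[0,0,-0.8],[0,0,0]],[[0,0,-0.7],[0,0,0]],[[0,0,-0.5],[0,0,0]],[[0,0,-0.34],[0,0,0]],[[0,0,0],[0,0,0]],[[0,0,0],[0,0,0]]]'; python3 -m pendant '[[[0,0,0],[0,0,0]],[[0,0,0],[0,0,0]],[[0,0,0],[0,0,0]],[[0,0,0],[0,0,0]],[[0,0,0],[0,0,0]],[[0,0,0],[0,0,0]],[[0,0,0],[0,0,0]],[[0,0,0],[0,0,0]]]' 0 30; python3 -m pendant '[[[0,0,0.2],[0,0,0]],[[0,0,0.8],[0,0,0]],[[0,0,1],[0,0,0]],[[0,0,1],[0,0,0]],[[0,0,0.8],[0,0,0]],[[0,0,0],[0,0,0]],[[0,0,0],[0,0,0]]]'
```

```text
clock: 8.88
tcp_pos: [440.0, -151.9, 11.5]
eef_rot: [180.0, -0.0, 5.1]
contact_force: [-0.2, -0.6, 1.3]
width: 0.75
finger_force: 0.0
clock: 9.55
tcp_pos: [440.0, -151.8, 12.2]
eef_rot: [179.9, -0.1, 5.1]
contact_force: [-1.0, -0.4, 6.7]
width: 0.417
finger_force: 29.7
clock: 10.13
tcp_pos: [439.7, -151.5, 106.9]
eef_rot: [179.9, -0.1, 5.1]
contact_force: [-0.1, 1.1, -0.6]
width: 0.415
finger_force: 30.2
```

```bash
python3 -m pendant '[[[0.867,0.464,0],[0,0,0]],[[0.867,0.464,0],[0,0,0]],[[0.867,0.464,0],[0,0,0]],[[0.867,0.464,0],[0,0,0]],[[0.867,0.464,0],[0,0,0]],[[0.867,0.464,0],[0,0,0]],[[0.867,0.464,0],[0,0,0]],[[0.867,0.464,0],[0,0,0]],[[0.867,0.464,0],[0,0,0]],[[0.867,0.464,0],[0,0,0]]]'; python3 -m pendant '[[[0,0,0],[0,0,0]],[[0,0,0],[0,0,0]],[[0,0,-0.6],[0,0,0]],[[0,0,-0.8],[0,0,0]],[[0,0,-0.8],[0,0,0]],[[0,0,-0.6],[0,0,0]],[[0,0,-0.4],[0,0,0]],[[0,0,-0.2],[0,0,0]],[[0,0,-0.12],[0,0,0]],[[0,0,0],[0,0,0]]]'; python3 -m pendant '[[[0,0,-0.04],[0,0,0]],[[0,0,0],[0,0,0]]]'
```

```text
clock: 10.97
tcp_pos: [656.4, -34.5, 104.2]
eef_rot: [-179.9, 0.2, 5.1]
contact_force: [0.5, 0.2, -0.2]
width: 0.415
finger_force: 30.2
clock: 11.8
tcp_pos: [656.1, -35.7, 18.2]
eef_rot: [-180.0, 0.0, 5.1]
contact_force: [-0.5, 0.6, -0.2]
width: 0.414
finger_force: 30.2
clock: 11.97
tcp_pos: [656.6, -35.5, 18.0]
eef_rot: [180.0, -0.1, 5.1]
contact_force: [0.1, 0.4, -0.7]
width: 0.415
finger_force: 30.2
```

```bash
python3 -m pendant '[[[0,0,-0.04],[0,0,0]],[[0,0,0],[0,0,0]]]';python3 -m pendant '[[[0,0,-0.03],[0,0,0]],[[0,0,0],[0,0,0]]]'
```

```text
clock: 12.13
tcp_pos: [656.4, -35.4, 16.6]
eef_rot: [180.0, -0.0, 5.1]
contact_force: [0.4, -0.0, -0.7]
width: 0.415
finger_force: 30.2
clock: 12.3
tcp_pos: [656.4, -35.4, 16.2]
eef_rot: [180.0, -0.0, 5.1]
contact_force: [-2.4, 0.2, 4.0]
width: 0.414
finger_force: 30.6
```

```bash
python3 -m pendant '[[[0,0,0],[0,0,0]],[[0,0,0],[0,0,0]],[[0,0,0],[0,0,0]],[[0,0,0],[0,0,0]],[[0,0,0.4],[0,0,0]],[[0,0,0.8],[0,0,0]],[[0,0,0.9],[0,0,0]],[[0,0,0.9],[0,0,0]],[[0,0,0.8],[0,0,0]]]' 0.65; python3 -m pendant '[[[-0.876,0.646,0],[0,0,-0.45]],[[-0.876,0.646,0],[0,0,-0.45]],[[-0.876,0.646,0],[0,0,-0.45]],[[-0.876,0.646,0],[0,0,-0.45]],[[-0.876,0.646,0],[0,0,-0.45]],[[-0.876,0.646,0],[0,0,-0.45]],[[-0.876,0.646,0],[0,0,-0.45]],[[-0.876,0.646,0],[0,0,-0.45]],[[-0.876,0.646,0],[0,0,-0.45]],[[-0.876,0.646,0],[0,0,-0.45]]]' 0.7;  python3 -m pendant '[[[0,0,0],[0,0,0]],[[0,0,0],[0,0,0]]]'
```

```text
clock: 13.05
tcp_pos: [656.4, -35.4, 112.9]
eef_rot: [180.0, -0.1, 5.1]
contact_force: [0.8, -0.3, 0.2]
width: 0.651
finger_force: 0.0
clock: 13.88
tcp_pos: [436.3, 126.7, 111.3]
eef_rot: [-180.0, -0.1, -26.0]
contact_force: [0.2, 1.1, -0.7]
width: 0.7
finger_force: 0.0
clock: 14.05
tcp_pos: [437.0, 126.6, 111.4]
eef_rot: [-180.0, -0.1, -25.8]
contact_force: [0.4, 0.5, 1.2]
width: 0.7
finger_force: 0.0
```

```bash
python3 -m pendant '[[[0,0,-0.7],[0,0,0]],[[0,0,-0.8],[0,0,0]],[[0,0,-0.8],[0,0,0]],[[0,0,-0.8],[0,0,0]],[[0,0,-0.5],[0,0,0]],[[0,0,-0.36],[0,0,0]],[[0,0,0],[0,0,0]],[[0,0,0],[0,0,0]]]'; python3 -m pendant '[[[0,0,0],[0,0,0]],[[0,0,0],[0,0,0]],[[0,0,0],[0,0,0]],[[0,0,0],[0,0,0]],[[0,0,0],[0,0,0]],[[0,0,0],[0,0,0]],[[0,0,0],[0,0,0]],[[0,0,0],[0,0,0]]]' 0 30; python3 -m pendant '[[[0,0,0.2],[0,0,0]],[[0,0,0.8],[0,0,0]],[[0,0,1],[0,0,0]],[[0,0,1],[0,0,0]],[[0,0,0.8],[0,0,0]],[[0,0,0],[0,0,0]],[[0,0,0],[0,0,0]]]'
```

```text
clock: 14.72
tcp_pos: [437.9, 125.8, 11.8]
eef_rot: [-180.0, -0.0, -25.9]
contact_force: [-0.3, 0.3, 0.6]
width: 0.704
finger_force: 0.0
clock: 15.38
tcp_pos: [437.9, 126.0, 12.5]
eef_rot: [-180.0, -0.1, -25.9]
contact_force: [-0.4, -0.3, 6.2]
width: 0.417
finger_force: 29.7
clock: 15.97
tcp_pos: [437.5, 126.1, 107.2]
eef_rot: [-179.9, -0.1, -25.9]
contact_force: [-0.5, 0.9, -2.3]
width: 0.415
finger_force: 30.2
```

```bash
python3 -m pendant '[[[0.849,-0.328,0],[0,0,0.45]],[[0.849,-0.328,0],[0,0,0.45]],[[0.849,-0.328,0],[0,0,0.45]],[[0.849,-0.328,0],[0,0,0.45]],[[0.849,-0.328,0],[0,0,0.45]],[[0.849,-0.328,0],[0,0,0.45]],[[0.849,-0.328,0],[0,0,0.45]],[[0.849,-0.328,0],[0,0,0.45]],[[0.849,-0.328,0],[0,0,0.45]],[[0.849,-0.328,0],[0,0,0.45]]]'; python3 -m pendant '[[[0,0,0],[0,0,0]],[[0,0,0],[0,0,0]],[[0,0,-0.6],[0,0,0]],[[0,0,-0.8],[0,0,0]],[[0,0,-0.8],[0,0,0]],[[0,0,-0.6],[0,0,0]],[[0,0,-0.4],[0,0,0]],[[0,0,-0.2],[0,0,0]],[[0,0,-0.12],[0,0,0]],[[0,0,0],[0,0,0]]]'; python3 -m pendant '[[[0,0,-0.06],[0,0,0]],[[0,0,0],[0,0,0]]]'; python3 -m pendant '[[[0,0,-0.03],[0,0,0]],[[0,0,0],[0,0,0]]]'
```

```text
clock: 16.8
tcp_pos: [649.7, 43.7, 104.5]
eef_rot: [-180.0, 0.2, 5.2]
contact_force: [-0.4, -0.1, -0.4]
width: 0.41
finger_force: 30.2
clock: 17.63
tcp_pos: [649.3, 44.2, 18.4]
eef_rot: [-180.0, 0.0, 5.1]
contact_force: [0.6, -0.7, -0.8]
width: 0.416
finger_force: 30.1
clock: 17.8
tcp_pos: [649.8, 44.1, 17.7]
eef_rot: [180.0, -0.1, 5.1]
contact_force: [0.7, 0.7, -1.2]
width: 0.412
finger_force: 30.1
clock: 17.97
tcp_pos: [649.6, 44.1, 16.6]
eef_rot: [180.0, -0.0, 5.1]
contact_force: [-0.1, -0.4, -1.6]
width: 0.413
finger_force: 30.1
```

```bash
python3 -m pendant '[[[0,0,-0.03],[0,0,0]],[[0,0,0],[0,0,0]]]'
```

```text
clock: 18.13
tcp_pos: [649.7, 44.1, 16.5]
eef_rot: [180.0, -0.0, 5.1]
contact_force: [-2.1, -0.9, 6.1]
width: 0.414
finger_force: 30.8
```

```bash
python3 -m pendant '[[[0,0,0],[0,0,0]],[[0,0,0],[0,0,0]],[[0,0,0],[0,0,0]],[[0,0,0],[0,0,0]],[[0,0,0.4],[0,0,0]],[[0,0,0.8],[0,0,0]],[[0,0,0.9],[0,0,0]],[[0,0,0.9],[0,0,0]],[[0,0,0.8],[0,0,0]]]' 0.65; python3 -m pendant '[[[-0.78,-0.18,0],[0,0,-0.7]],[[-0.78,-0.18,0],[0,0,-0.7]],[[-0.78,-0.18,0],[0,0,-0.7]],[[-0.78,-0.18,0],[0,0,-0.7]],[[-0.78,-0.18,0],[0,0,-0.7]],[[-0.78,-0.18,0],[0,0,-0.7]],[[-0.78,-0.18,0],[0,0,-0.7]],[[-0.78,-0.18,0],[0,0,-0.7]],[[-0.78,-0.18,0],[0,0,-0.7]],[[-0.78,-0.18,0],[0,0,-0.7]]]' 0.85;  python3 -m pendant '[[[0,0,0],[0,0,0]],[[0,0,0],[0,0,0]]]'
```

```text
clock: 18.88
tcp_pos: [649.7, 44.1, 112.9]
eef_rot: [180.0, -0.1, 5.1]
contact_force: [1.1, 0.7, 0.0]
width: 0.65
finger_force: 0.0
clock: 19.72
tcp_pos: [453.7, -1.1, 111.2]
eef_rot: [-180.0, -0.1, -43.3]
contact_force: [-0.3, -0.3, -0.2]
width: 0.85
finger_force: 0.0
clock: 19.88
tcp_pos: [454.6, -1.1, 111.4]
eef_rot: [-180.0, -0.1, -43.0]
contact_force: [-0.4, 0.0, -0.8]
width: 0.849
finger_force: 0.0
```

```bash
python3 -m pendant '[[[0,0,-0.7],[0,0,0]],[[0,0,-0.8],[0,0,0]],[[0,0,-0.8],[0,0,0]],[[0,0,-0.8],[0,0,0]],[[0,0,-0.6],[0,0,0]],[[0,0,-0.4],[0,0,0]],[[0,0,-0.25],[0,0,0]],[[0,0,0],[0,0,0]],[[0,0,0],[0,0,0]]]'; python3 -m pendant '[[[0,0,0],[0,0,0]],[[0,0,0],[0,0,0]],[[0,0,0],[0,0,0]],[[0,0,0],[0,0,0]],[[0,0,0],[0,0,0]],[[0,0,0],[0,0,0]],[[0,0,0],[0,0,0]],[[0,0,0],[0,0,0]]]' 0 30; python3 -m pendant '[[[0,0,0.2],[0,0,0]],[[0,0,0.8],[0,0,0]],[[0,0,1],[0,0,0]],[[0,0,1],[0,0,0]],[[0,0,0.8],[0,0,0]],[[0,0,0],[0,0,0]],[[0,0,0],[0,0,0]]]'
```

```text
clock: 20.63
tcp_pos: [455.0, -1.0, 2.2]
eef_rot: [-180.0, -0.0, -43.0]
contact_force: [0.5, 0.4, -0.2]
width: 0.85
finger_force: 0.0
clock: 21.3
tcp_pos: [455.1, -1.0, 2.7]
eef_rot: [-179.9, -0.1, -43.1]
contact_force: [-1.1, 0.7, 6.9]
width: 0.58
finger_force: 31.2
clock: 21.88
tcp_pos: [454.8, -1.0, 97.6]
eef_rot: [-179.9, -0.1, -43.1]
contact_force: [1.0, 0.3, -0.7]
width: 0.582
finger_force: 31.4
```

```bash
python3 -m pendant '[[[0.457,0.889,0],[0,0,0.424]],[[0.457,0.889,0],[0,0,0.424]],[[0.457,0.889,0],[0,0,0.424]],[[0.457,0.889,0],[0,0,0.424]],[[0.457,0.889,0],[0,0,0.424]],[[0.457,0.889,0],[0,0,0.424]],[[0.457,0.889,0],[0,0,0.424]],[[0.457,0.889,0],[0,0,0.424]],[[0.457,0.889,0],[0,0,0.424]],[[0.457,0.889,0],[0,0,0.424]]]'; python3 -m pendant '[[[0.457,0.889,0],[0,0,0.424]],[[0.457,0.889,0],[0,0,0.424]],[[0,0,0],[0,0,0]],[[0,0,0],[0,0,0]],[[0,0,-0.6],[0,0,0]],[[0,0,-0.8],[0,0,0]],[[0,0,-0.8],[0,0,0]],[[0,0,-0.6],[0,0,0]],[[0,0,-0.3],[0,0,0]],[[0,0,0],[0,0,0]]]'; python3 -m pendant '[[[0,0,-0.2],[0,0,0]],[[0,0,-0.1],[0,0,0]],[[0,0,-0.07],[0,0,0]],[[0,0,0],[0,0,0]],[[0,0,0],[0,0,0]]]'
```

```text
clock: 22.72
tcp_pos: [568.4, 222.4, 95.1]
eef_rot: [179.9, 0.1, -13.8]
contact_force: [0.4, -0.4, 0.9]
width: 0.58
finger_force: 31.4
clock: 23.55
tcp_pos: [590.3, 264.7, 17.1]
eef_rot: [179.9, 0.2, -8.1]
contact_force: [0.4, 0.2, -0.1]
width: 0.573
finger_force: 31.4
clock: 23.97
tcp_pos: [591.7, 265.8, 10.4]
eef_rot: [-180.0, -0.0, -8.1]
contact_force: [0.4, 0.9, -0.1]
width: 0.574
finger_force: 31.4
```

```bash
python3 -m pendant '[[[0,0,-0.06],[0,0,0]],[[0,0,-0.04],[0,0,0]],[[0,0,0],[0,0,0]]]'; python3 -m pendant '[[[0,0,-0.04],[0,0,0]],[[0,0,0],[0,0,0]]]'
```

```text
clock: 24.22
tcp_pos: [591.5, 265.8, 7.4]
eef_rot: [180.0, 0.0, -8.1]
contact_force: [0.1, -1.1, -0.2]
width: 0.58
finger_force: 31.4
clock: 24.38
tcp_pos: [591.7, 265.9, 6.8]
eef_rot: [-180.0, -0.0, -8.1]
contact_force: [-1.3, 0.1, 2.0]
width: 0.576
finger_force: 31.7
```

```bash
python3 -m pendant '[[[0,0,0],[0,0,0]],[[0,0,0],[0,0,0]],[[0,0,0],[0,0,0]],[[0,0,0],[0,0,0]],[[0,0,0.4],[0,0,0]],[[0,0,0.8],[0,0,0]],[[0,0,1],[0,0,0]],[[0,0,1],[0,0,0]],[[0,0,0.8],[0,0,0]]]' 0.8; python3 -m pendant '[[[-0.80,0.09,0],[0,0,0.352]],[[-0.80,0.09,0],[0,0,0.352]],[[-0.80,0.09,0],[0,0,0.352]],[[-0.80,0.09,0],[0,0,0.352]],[[-0.80,0.09,0],[0,0,0.352]],[[-0.80,0.09,0],[0,0,0.352]],[[-0.80,0.09,0],[0,0,0.352]],[[-0.80,0.09,0],[0,0,0.352]],[[-0.80,0.09,0],[0,0,0.352]],[[-0.80,0.09,0],[0,0,0.352]]]';  python3 -m pendant '[[[0,0,0],[0,0,0]],[[0,0,0],[0,0,0]]]'
```

```text
clock: 25.13
tcp_pos: [592.0, 265.9, 109.4]
eef_rot: [-180.0, -0.1, -8.1]
contact_force: [0.5, 0.3, -0.1]
width: 0.8
finger_force: 0.0
clock: 25.97
tcp_pos: [390.8, 288.4, 107.4]
eef_rot: [-180.0, -0.1, 16.2]
contact_force: [0.4, 0.0, -0.5]
width: 0.8
finger_force: 0.0
clock: 26.13
tcp_pos: [391.6, 288.6, 107.4]
eef_rot: [-180.0, -0.1, 16.1]
contact_force: [-0.2, 0.1, 0.3]
width: 0.8
finger_force: 0.0
```

```bash
python3 -m pendant '[[[0,0,-0.8],[0,0,0]],[[0,0,-0.8],[0,0,0]],[[0,0,-0.8],[0,0,0]],[[0,0,-0.8],[0,0,0]],[[0,0,-0.5],[0,0,0]],[[0,0,-0.44],[0,0,0]],[[0,0,0],[0,0,0]],[[0,0,0],[0,0,0]]]'; python3 -m pendant '[[[0,0,0],[0,0,0]],[[0,0,0],[0,0,0]],[[0,0,0],[0,0,0]],[[0,0,0],[0,0,0]],[[0,0,0],[0,0,0]],[[0,0,0],[0,0,0]],[[0,0,0],[0,0,0]],[[0,0,0],[0,0,0]]]' 0 30; python3 -m pendant '[[[0,0,0.2],[0,0,0]],[[0,0,0.8],[0,0,0]],[[0,0,1],[0,0,0]],[[0,0,1],[0,0,0]],[[0,0,1],[0,0,0]],[[0,0,0],[0,0,0]],[[0,0,0],[0,0,0]]]'
```

```text
clock: 26.8
tcp_pos: [392.4, 288.2, 3.1]
eef_rot: [180.0, 0.0, 16.1]
contact_force: [-0.0, 0.0, 1.1]
width: 0.8
finger_force: 0.0
clock: 27.47
tcp_pos: [392.4, 288.5, 4.0]
eef_rot: [-180.0, -0.1, 16.1]
contact_force: [0.5, -0.3, 7.8]
width: 0.464
finger_force: 31.1
clock: 28.05
tcp_pos: [391.8, 288.5, 104.0]
eef_rot: [-180.0, -0.1, 16.1]
contact_force: [-0.7, 0.0, -1.8]
width: 0.462
finger_force: 30.8
```

```bash
python3 -m pendant '[[[0.4,-0.912,0],[0,0,-0.06]],[[0.4,-0.912,0],[0,0,-0.06]],[[0.4,-0.912,0],[0,0,-0.06]],[[0.4,-0.912,0],[0,0,-0.06]],[[0.4,-0.912,0],[0,0,-0.06]],[[0.4,-0.912,0],[0,0,-0.06]],[[0.4,-0.912,0],[0,0,-0.06]],[[0.4,-0.912,0],[0,0,-0.06]],[[0.4,-0.912,0],[0,0,-0.06]],[[0.4,-0.912,0],[0,0,-0.06]]]'; python3 -m pendant '[[[0.4,-0.912,0],[0,0,-0.06]],[[0.4,-0.912,0],[0,0,-0.06]],[[0.4,-0.912,0],[0,0,-0.06]],[[0.4,-0.912,0],[0,0,-0.06]],[[0.4,-0.912,0],[0,0,-0.06]],[[0.4,-0.912,0],[0,0,-0.06]],[[0.4,-0.912,0],[0,0,-0.06]],[[0.4,-0.912,0],[0,0,-0.06]],[[0.4,-0.912,0],[0,0,-0.06]],[[0.4,-0.912,0],[0,0,-0.06]]]'; python3 -m pendant '[[[0.4,-0.912,0],[0,0,-0.06]],[[0.4,-0.912,0],[0,0,-0.06]],[[0,0,0],[0,0,0]],[[0,0,0],[0,0,0]],[[0,0,0],[0,0,0]]]'
```

```text
clock: 28.88
tcp_pos: [491.1, 59.1, 101.7]
eef_rot: [-179.9, 0.1, 12.0]
contact_force: [1.1, -0.4, -1.3]
width: 0.462
finger_force: 30.8
clock: 29.72
tcp_pos: [591.2, -168.5, 101.2]
eef_rot: [-179.9, 0.1, 7.8]
contact_force: [-0.1, -0.1, -1.9]
width: 0.463
finger_force: 30.8
clock: 30.13
tcp_pos: [610.9, -212.5, 101.6]
eef_rot: [-179.9, 0.1, 7.1]
contact_force: [-0.1, 0.3, -1.3]
width: 0.46
finger_force: 30.8
```

```bash
python3 -m pendant '[[[0.06,0,-0.6],[0,0,0]],[[0,0,-0.8],[0,0,0]],[[0,0,-0.8],[0,0,0]],[[0,0,-0.6],[0,0,0]],[[0,0,-0.4],[0,0,0]],[[0,0,-0.25],[0,0,0]],[[0,0,-0.14],[0,0,0]],[[0,0,0],[0,0,0]],[[0,0,0],[0,0,0]]]'; python3 -m pendant '[[[0,0,-0.04],[0,0,0]],[[0,0,0],[0,0,0]]]'; python3 -m pendant '[[[0,0,-0.04],[0,0,0]],[[0,0,0],[0,0,0]]]'
```

```text
clock: 30.88
tcp_pos: [613.4, -213.3, 14.0]
eef_rot: [180.0, -0.1, 7.1]
contact_force: [-0.2, -1.1, -0.3]
width: 0.462
finger_force: 30.9
clock: 31.05
tcp_pos: [613.3, -213.5, 12.9]
eef_rot: [180.0, -0.0, 7.0]
contact_force: [0.3, 0.0, -0.4]
width: 0.467
finger_force: 30.9
clock: 31.22
tcp_pos: [613.1, -213.4, 11.4]
eef_rot: [180.0, -0.0, 7.0]
contact_force: [-0.7, -0.1, -0.9]
width: 0.464
finger_force: 30.9
```

```bash
python3 -m pendant '[[[0,0,-0.06],[0,0,0]],[[0,0,-0.02],[0,0,0]],[[0,0,0],[0,0,0]]]'; python3 -m pendant '[[[0,0,-0.04],[0,0,0]],[[0,0,0],[0,0,0]]]'; python3 -m pendant '[[[0,0,-0.02],[0,0,0]],[[0,0,0],[0,0,0]]]'
```

```text
clock: 31.47
tcp_pos: [613.0, -213.3, 9.1]
eef_rot: [-180.0, 0.0, 7.0]
contact_force: [0.8, 0.3, -1.8]
width: 0.463
finger_force: 30.9
clock: 31.63
tcp_pos: [613.0, -213.3, 8.1]
eef_rot: [-180.0, 0.0, 7.0]
contact_force: [0.6, -0.4, -0.1]
width: 0.466
finger_force: 30.9
clock: 31.8
tcp_pos: [613.1, -213.3, 8.1]
eef_rot: [180.0, -0.0, 7.0]
contact_force: [-1.6, 1.3, 1.8]
width: 0.462
finger_force: 31.2
```

Contact with the floor. I'll release, then lift and back away so the cameras can see the trays.

```bash
python3 -m pendant '[[[0,0,0],[0,0,0]],[[0,0,0],[0,0,0]],[[0,0,0],[0,0,0]],[[0,0,0],[0,0,0]],[[0,0,0.4],[0,0,0]],[[0,0,0.8],[0,0,0]],[[0,0,1],[0,0,0]],[[0,0,1],[0,0,0]],[[0,0,1],[0,0,0]],[[0,0,1],[0,0,0]]]' 0.65; python3 -m pendant '[[[-0.9,-0.5,0.3],[0,0,0]],[[-0.9,-0.5,0.3],[0,0,0]],[[-0.9,-0.5,0.3],[0,0,0]],[[-0.9,-0.5,0.3],[0,0,0]],[[-0.9,-0.5,0.3],[0,0,0]],[[-0.9,-0.5,0.3],[0,0,0]],[[-0.9,-0.5,0.3],[0,0,0]],[[-0.9,-0.5,0.3],[0,0,0]],[[0,0,0],[0,0,0]],[[0,0,0],[0,0,0]]]'
python3 - <<'E'
from h import *
for c in ("top","side"):
    im=vision.get_image(c); P=im["color"][...,::-1]
    P=P[110:310,50:490] if c=="top" else P[70:420,90:410]
    cv2.imwrite(f"pics/{c}9.png",cv2.resize(P,None,fx=1.7,fy=1.7,interpolation=cv2.INTER_CUBIC))
    print(c,"Y",[(w(im,d["location"]).tolist(),round(d["confidence"],2)) for n in("capacitor_a","heatsink_a","fan","toroid","screwdriver") for d in nets.pinpoint(c,n)])
E
```

```text
clock: 32.63
tcp_pos: [613.0, -213.3, 139.9]
eef_rot: [180.0, -0.0, 7.0]
contact_force: [-0.7, -0.5, 0.0]
width: 0.647
finger_force: 0.0
clock: 33.47
tcp_pos: [432.7, -313.9, 199.0]
eef_rot: [179.9, -0.1, 6.9]
contact_force: [-0.4, 0.3, 0.2]
width: 0.645
finger_force: 0.0
top Y [([646.0, 46.0, 6.0], 0.66), ([359.0, 164.0, 4.0], 0.64), ([660.0, -34.0, 3.0], 0.49), ([624.0, -299.0, 4.0], 0.34), ([621.0, -303.0, 3.0], 0.92), ([614.0, -213.0, 7.0], 0.66), ([589.0, 267.0, 6.0], 0.87), ([496.0, 493.0, 1.0], 0.61), ([621.0, -301.0, 5.0], 0.48)]
side Y [([354.0, 161.0, -0.0], 0.78), ([656.0, -38.0, 7.0], 0.57), ([593.0, 269.0, 3.0], 0.39), ([627.0, -305.0, 6.0], 0.76), ([610.0, -212.0, 0.0], 0.69), ([588.0, 265.0, 3.0], 0.63), ([463.0, -474.0, 1.0], 0.39), ([463.0, -476.0, 0.0], 0.54)]
```

View pics/top9.png

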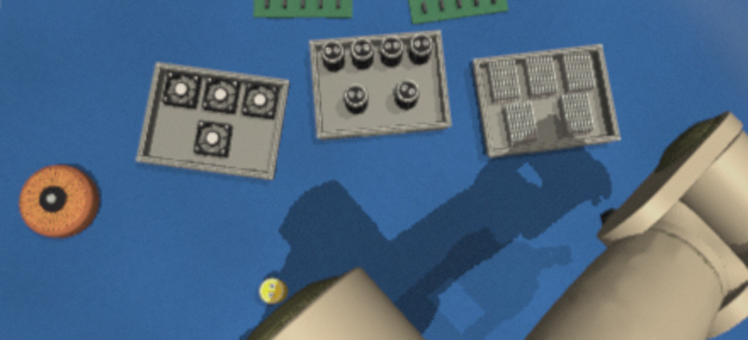

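View pics/side9.png

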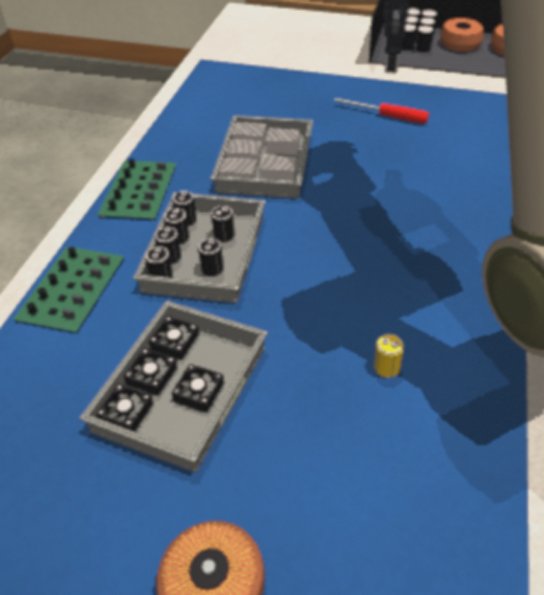

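All five parts are flat or upright in the right trays. In the top crop the fan is at (212,138), the capacitors at (356,98) and (406,93), and the heatsinks at (519,120) and (576,111). The yellow part, transformer and screwdriver haven't moved.

```bash
python3 -c "
from rig import ctrl
print(ctrl.close_job())"
```

```text
the job is handed in; nothing more can be done
None
```

I sorted all five parts into their matching trays, set down the way up they were, and handed the job in at about 34 s; the yellow look-alike, transformer and screwdriver were not touched.

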